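# Close the tube viewer and hold its light shutter half open

## Task

First bring the amber sash of the tube viewing box fully down onto its sill while the light shutter on top is still shut. Then slide the sprung shutter open to the red half-travel mark and finish while still holding it there, steady, with the gripper, because the spring pulls it shut when let go. Leave the other things on the table where they stand.

Things in the scene. Friction and masses are not known exactly. Their poses are not given: they have to be found in the camera images.
- viewer: White box with grey top, fixed to the table, 180 (x) x 280 (y) x 150 mm high, turned a little. Origin at the centre of its underside; z up; +x: its open face, away from the robot, closed by the sash; +y: the way the shutter opens. Sash guide posts at x 100, y +-136 mm reach 222 mm up. On its top two 7 mm high rails along y guide the shutter; ticks on them: black = shut, red = half, black = open.
- sash (a joint): Height of the sash in m: 0 = fully down on the sill, 0.11 = fully up; it starts raised somewhere between 0.06 and 0.10. It slides straight up and down, is counterweighted and stays where it is left; moving it takes about 4 to 6 N.
- sash_handle (a point): Point in the sash's handle, a blue upright tab on the middle of its top edge: 12 mm thick along the viewer's x, 90 mm long along its y, 42 mm tall, free on both faces and above. The point is mid-length and mid-thickness, 14 mm below the tab's upper edge, at viewer x = 100, y = 0 mm, 180 mm above the table plus the sash's joint value.
- shutter (a joint): Travel of the dark steel shutter plate in m along the viewer's +y: 0 = shut (where it starts), 0.045 = half travel, 0.09 = fully open. A spring pulls it shut: about 2 N at 0, 8.5 N at half, 15 N fully open.
- shutter_grip (a point): Black upright fin on the middle of the shutter plate, moving with it: 36 mm along the viewer's x, 14 mm thick along its y (the sliding direction), 44 mm tall. The point: centre of its underside, 156 mm above the table, at viewer x = -20, y = -50 mm when shut; axes as the viewer's. A yellow line across the plate under its middle is read against the ticks on the rails.
- bowl: Bystander: steel bowl, 120 mm wide, 45 mm high, beside the viewer on its -y side. Origin under its centre.
- vial: Bystander: amber jar with a white cap, 44 mm wide, 85 mm high, beside the viewer on its +y side. Origin under its centre.
- tube_rack: Bystander: aluminium rack of capped tubes, 260 x 90 x 112 mm, on the left of the table. Origin under its centre.
- tray: Bystander: divided steel tray, 260 x 170 x 30 mm, on the right of the table. Origin under its centre.
- stopper: Bystander: white stopper, 28 mm wide, 42 mm high, left and near the robot. Origin under its centre.
- dishes: Bystander: two stacked clear dishes, 90 mm wide, 29 mm high, right and near the robot. Origin under its centre.

How it is judged (in metres and radians):
On the way, in this order (a step that is already met when the one before it is completed fails the run):
1. the sash is fully down on its sill (within 5 mm) while the shutter is still shut (within 8 mm) (value of joint sash below 0.005 m and value of joint shutter below 0.008 m), for 0.2 s.
2. the gripper holds the shutter at half travel (45 mm, within 7 mm) with the sash down (value of joint shutter between 0.038 and 0.052 m and contact force between the fingers and shutter above 4 N and value of joint sash below 0.005 m), for 0.3 s.
At the end, for the whole second after the job is handed in: The sash is down within 5 mm, and the gripper's fingers hold the shutter's grip (more than 4 N against the spring) at half travel, 38 to 52 mm, at rest (under 10 mm/s) (all of step 2 and velocity of joint shutter between -0.01 and 0.01 m/s); the arm keeps its last pose, push and grip.
It fails at once if one of the bystanders is moved by more than 30 mm (distance of any of bowl, vial, tube_rack, tray, stopper, dishes from where it was at the start of the episode above 0.03 m).
It also fails if it takes over 38 s, if anything falls off the work surface, if the arm or the gripper's body presses on something with over 40 N, if the wrist force passes 120 N, or if a joint passes its speed limit or range.

## Robot

A 6-joint arm with a two-finger parallel gripper is mounted at the origin on the work surface. World frame = base frame: x ahead of the robot, y to its left, z up, the work surface at z = 0. Lengths are in m, angles in degrees, forces in N, time in s.
With the tool pointing down it reaches from about 0.4 to 0.825 m from the base axis. Payload 7 kg.
Tool frame: the origin (TCP) lies midway between the tips of the shut fingers; the grasp point (between the pads) lies 19 mm behind it (hold_point_z is the distance from the TCP to the grasp point, in m); z points along the fingers, y is the line along which they close (so a half turn about z gives the same grasp; the last joint's range is limited). The gripper opens to 88 mm and grips with 3 to 60 N. Pads are 19 mm wide; open, the fingers measure 130 mm over their backs; the gripper's body (78 mm by 193 mm) begins 47 mm behind the grasp point.
Start: joints at [16.507, 20.546, 0.682, 0, -70.136, -16.507], TCP at [0.675, -0, 0.227] pointing down, gripper open.
Joint ranges: [-176.03, 176.03], [-82.01, 121.73], [-58.28, 71.71], [-173.87, 95.51], [-174.79, -0.11], [-173.66, 173.66]. Speed limits (degrees/s): [136.94, 136.94, 172.46, 180, 180, 180].

## Interface

Orientations are given as [roll, pitch, yaw] about the fixed x, y, z axes, in that order (R = Rz(yaw) Ry(pitch) Rx(roll)).
In Python, from plant import get_state, capture, close_job, hold_point_z gives the robot as it stands.
- The arm moves only by the shell command python3 -m inch 'ROWS' [FORCE]. ROWS is text: rows parted by semicolons, each of 5 numbers parted by spaces: the shift along the tool's x, y, z normalised to -1 to 1, where 1 is 0.15 m, then the turn about the tool's z normalised to -1 to 1, where 1 is 360 degrees, then the opening, from 0 (shut) to 1 (fully open). In form: tx ty tz spin grip; .... A call has exactly 8 rows; each row shifts and turns the commanded pose from where the row before left it, along the tool's axes as they then stand; what a row does not reach is not made up. A row lasts 1/8 s, in which the tool goes at most 62.5 mm and 10.7 degrees, less where a joint would pass 70% of its speed; a pose out of reach is approached as far as the arm can. A call with a number of a shift or a turn outside -1 to 1 is refused whole. A call with a gripper value outside its range is refused whole. The fingers move at their own pace and stop on an object; FORCE is the grip in N (left out, the last holds). Time passes only in rows, so rows that do not move let the fingers close, or fill a call up. It gives the time, the measured TCP pose, the force, the opening and the grip force at its end, in the units of the state.
- get_state(): the state, without advancing time (a new reading comes with each control period).
- capture(name): name is "scene" or "side" or "wrist"; returns a dict with "color" (400x640x3 uint8, blue, green, red), "mtx" (3x3 intrinsics, pixels), "R" (3x3) and "t" (3): a world point X has camera coordinates R X + t. Camera axes: x right, y down, z forward; pixel columns grow to the right and rows downward; lengths in m; the calibration is good to about 2 mm. A picture is of the moment at which its call begins. There is no depth.
- close_job(): hands the job in; it is judged then, once.
The state is a dict: "time_s": time; "joints": joint angles; "qd": joint speeds; "joint_torque": joint torques, N m; "tcp_pos": TCP position; "eef_rot": TCP orientation; "contact_force": force on the tool from outside, world axes, zero at the start; "moment": the same for the moment, N m; "gripper_width": finger opening in m; "gripper_force": force on a finger pad.
Only numpy, scipy, OpenCV 4.12 (cv2) and the standard library are available. Lean on these libraries where they do the work, as an engineer would, in place of code of your own. Each camera call takes 0.05 s, during which the arm holds its last target. There are 200 camera calls.

## Working session

There is one attempt and no reset: what is moved stays moved. The work goes in short steps, Python scripts to look and compute and a shell command to move; the robot and the scene stay as the last step left them, time stands still between calls to the robot, and variables do not carry over. Pictures are saved under pics/ and viewed, at most 10 in all, crops included, and the job is handed in when it is done.

```bash
mkdir -p pics; ls; python3 - <<'E'
from plant import get_state,capture,hold_point_z
import cv2,pickle
s=get_state();print(s,hold_point_z)
d={}
for n in("scene","side","wrist"):
    c=capture(n);d[n]=c;cv2.imwrite(f"pics/{n}0.png",c["color"]);print(n,c["mtx"].tolist(),(-c["R"].T@c["t"]).round(3),c["R"].round(2).tolist())
pickle.dump(d,open("c0.pkl","wb"))
E
```

```text
pics
{'time_s': 0.0, 'joints': array([ 1.65073100e+01,  2.05902189e+01,  6.31487246e-01, -1.97489875e-02,
       -7.01372143e+01, -1.65091762e+01]), 'qd': array([-0.00648456,  0.07522442, -0.10255011,  0.0250915 , -0.05043974,
       -0.10225167]), 'joint_torque': array([-8.00930356e-04, -5.82726967e+01,  2.93058443e+01,  6.99745238e+00,
        6.93249181e-03, -2.06530804e-04]), 'tcp_pos': array([ 6.74481003e-01, -3.33485235e-05,  2.25620234e-01]), 'eef_rot': array([ 1.79902733e+02, -9.46757704e-03, -9.00085838e+01]), 'contact_force': array([ 0.50752288,  0.49231008, -0.40451525]), 'moment': array([-0.0274134 , -0.02012955, -0.05038282]), 'gripper_force': 0.0, 'gripper_width': 0.0876328700861993} 0.0188
scene [[377.9952774193615, 0.0, 319.52546699477347], [0.0, 377.9952774193615, 205.47157872466997], [0.0, 0.0, 1.0]] [ 1.214 -0.241  1.308] [[0.33, 0.94, -0.01], [0.78, -0.28, -0.57], [-0.54, 0.18, -0.82]]
side [[368.3658729857926, 0.0, 315.0121550197337], [0.0, 368.3658729857926, 199.51924562999298], [0.0, 0.0, 1.0]] [0.091 1.033 0.904] [[-0.94, -0.35, 0.01], [-0.21, 0.55, -0.81], [0.28, -0.76, -0.59]]
wrist [[337.3535969419383, 0.0, 317.06593046611044], [0.0, 337.3535969419383, 196.48901755334524], [0.0, 0.0, 1.0]] [ 0.675 -0.073  0.384] [[-1.0, 0.0, 0.0], [0.0, 0.96, 0.27], [-0.0, 0.27, -0.96]]
```

View pics/scene0.png

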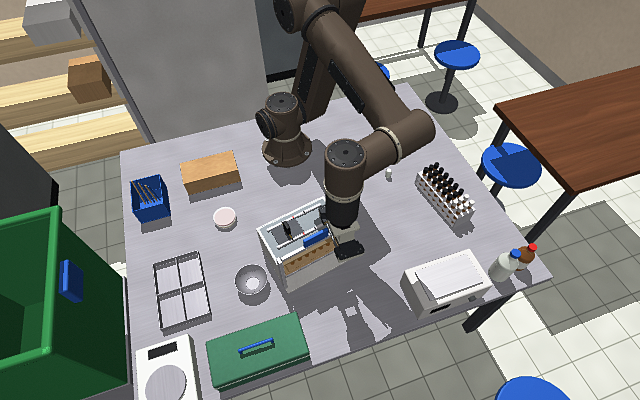

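View pics/side0.png

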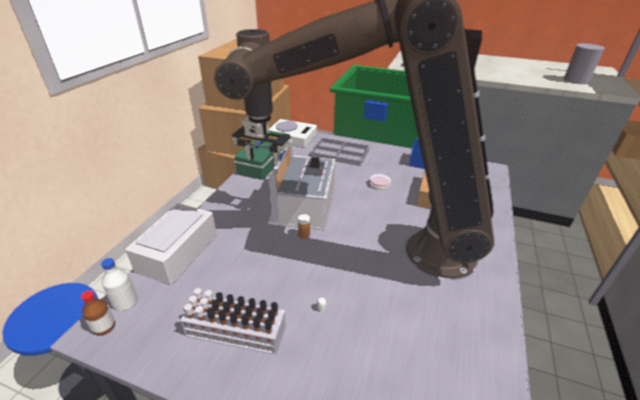

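View pics/wrist0.png

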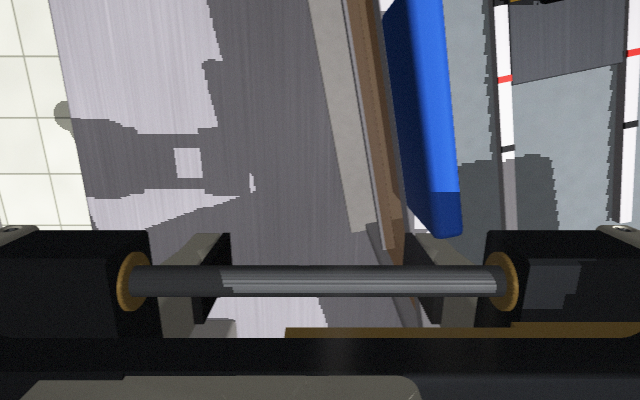

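The scene shows the viewer around (300,245), with the bowl at (252,283) on its -y side. In the wrist view the red ticks are at (505,78) and (632,52), the black "open" ticks at (508,148) and (630,125), and the blue tab ends near (448,236). I'll enlarge two crops.

```bash
python3 - <<'E'
import cv2
a=cv2.imread("pics/scene0.png")[190:295,250:375];cv2.imwrite("pics/sc.png",cv2.resize(a,None,fx=5.6,fy=5.6,interpolation=cv2.INTER_CUBIC))
E
```

```text
(no output)
```

View pics/sc.png

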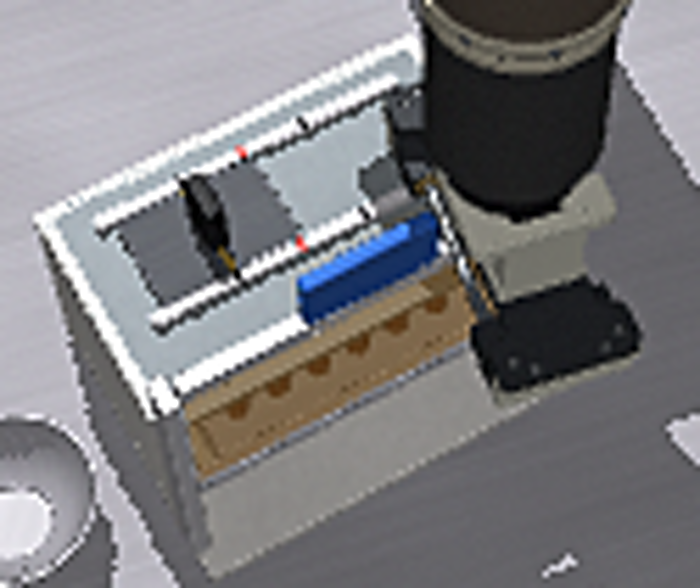

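The crop shows the box's near top corner at (36,220), the red ticks at (241,153) and (302,243), and the black ticks at (303,122) and (368,212). The top of the tab runs from (302,282) to (432,213). I'll fit the viewer pose and sash height to these.

```bash
cat > fit.py <<'E'
import pickle,numpy as np
from scipy.optimize import least_squares
d=pickle.load(open("c0.pkl","rb"))
c=lambda u,v:(250+(u+.5)/5.6-.5,190+(v+.5)/5.6-.5)
# (cam, pixel, fn(q,r1,r2)->viewer pt), r1 = rail on robot side
O=[("wrist",(632,52),lambda q,a,b:(a,-.005,.157)),("wrist",(505,78),lambda q,a,b:(b,-.005,.157)),
("wrist",(630,125),lambda q,a,b:(a,.04,.157)),("wrist",(508,148),lambda q,a,b:(b,.04,.157)),
("wrist",(461,233),lambda q,a,b:(.094,.045,.194+q)),("wrist",(437,237),lambda q,a,b:(.106,.045,.194+q)),
("scene",c(36,220),lambda q,a,b:(-.09,-.14,.15)),
("scene",c(241,153),lambda q,a,b:(a,-.005,.157)),("scene",c(302,243),lambda q,a,b:(b,-.005,.157)),
("scene",c(303,122),lambda q,a,b:(a,.04,.157)),("scene",c(368,212),lambda q,a,b:(b,.04,.157)),
("scene",c(302,282),lambda q,a,b:(.094,-.045,.194+q)),("scene",c(432,213),lambda q,a,b:(.094,.045,.194+q))]
def f(p):
    x,y,w,q,a,b=p;r=[]
    for n,uv,fn in O:
        P=np.array(fn(q,a,b));X=np.array([x+np.cos(w)*P[0]-np.sin(w)*P[1],y+np.sin(w)*P[0]+np.cos(w)*P[1],P[2]])
        k=d[n];h=k["mtx"]@(k["R"]@X+k["t"]);r+=list(h[:2]/h[2]-uv)
    return np.array(r)*np.repeat([.4 if n=="wrist" else 1 for n,_,_ in O],2)
s=least_squares(f,[.55,0,.1,.08,-.06,.02],loss="soft_l1")
x,y,w,q,a,b=s.x;print(s.x.round(4),"yaw",np.degrees(w).round(2));print(f(s.x).reshape(-1,2).round(1).tolist())
T=lambda X,Y:(x+np.cos(w)*X-np.sin(w)*Y,y+np.sin(w)*X+np.cos(w)*Y)
print("handle",T(.1,0),.18+q,"fin shut",T(-.02,-.05),"fin half",T(-.02,-.005))
E
python3 fit.py
```

```text
[ 0.5335 -0.0858  0.2131  0.0621 -0.0577  0.0212] yaw 12.21
[[0.0, -0.3], [-0.2, 0.7], [-0.1, -0.7], [0.3, 0.3], [0.6, -0.4], [-1.7, 0.3], [-0.3, -0.6], [0.4, 0.0], [0.3, -0.0], [0.1, 0.1], [-0.5, -0.2], [-0.6, -0.2], [0.2, -0.6]]
handle (np.float64(0.6312432725573809), np.float64(-0.06467589025846215)) 0.2421020997865159 fin shut (np.float64(0.5245317705866145), np.float64(-0.13892314843775877)) fin half (np.float64(0.5150149472295744), np.float64(-0.09494099213328802))
```

```bash
python3 -m inch '0 0 -0.2 0 0.6; 0 0 -0.2 0 0.6; 0.144 0.096 0 0 0.6; 0.144 0.096 0 0 0.6; 0.144 0.096 0 0 0.6; 0 0 0 -0.017 0.6; 0 0 0 -0.017 0.6; 0 0 0 0 0.6' 30; python3 - <<'E'
from plant import get_state,capture
import cv2
s=get_state();print(s["tcp_pos"],s["eef_rot"],s["contact_force"])
cv2.imwrite("pics/w1.png",capture("wrist")["color"])
E
```

```text
time_s: 1.15
tcp_pos: [0.6309, -0.066, 0.2861]
eef_rot: [180.0, 0.0, -77.9]
contact_force: [0.6, -0.1, -0.1]
gripper_width: 0.0524
gripper_force: 0.0
[ 0.63089947 -0.06597228  0.28613231] [ 1.79954690e+02  3.59320418e-03 -7.78549960e+01] [ 0.61334978 -0.06655577 -0.10459462]
```

View pics/w1.png

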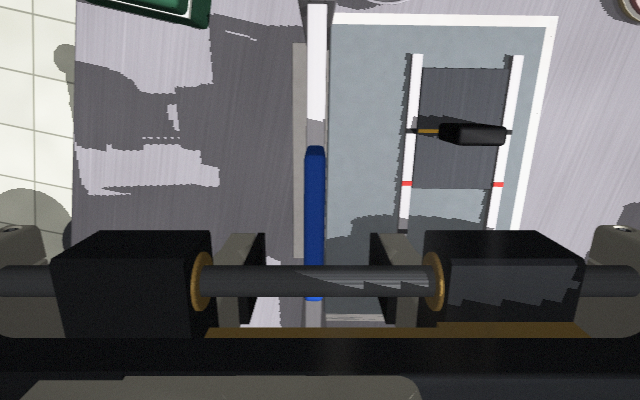

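The tab is square to the fingers and midway between them: column 315, with the fingers at 265 and 370. I'll descend 63 mm and close.

```bash
python3 -m inch '0 0 0.14 0 0.6; 0 0 0.14 0 0.6; 0 0 0.14 0 0.6; 0 0 0 0 0.6; 0 0 0 0 0; 0 0 0 0 0; 0 0 0 0 0; 0 0 0 0 0' 30
```

```text
time_s: 2.2
tcp_pos: [0.6319, -0.0648, 0.224]
eef_rot: [-180.0, -0.0, -77.8]
contact_force: [-0.2, -0.1, -0.2]
gripper_width: 0.0182
gripper_force: 0.0
```

```bash
python3 -m inch '0 0 0 0 0; 0 0 0 0 0; 0 0 0.05 0 0; 0 0 0.05 0 0; 0 0 0.05 0 0; 0 0 0.05 0 0; 0 0 0.05 0 0; 0 0 0.05 0 0' 30
```

```text
time_s: 3.2
tcp_pos: [0.6326, -0.0647, 0.1783]
eef_rot: [-179.9, -0.0, -77.8]
contact_force: [4.9, 2.9, 3.6]
gripper_width: 0.0119
gripper_force: 30.0
```

```bash
python3 -m inch '0 0 0.03 0 0; 0 0 0.03 0 0; 0 0 0.02 0 0; 0 0 0.015 0 0; 0 0 0.01 0 0; 0 0 0.01 0 0; 0 0 0 0 0; 0 0 0 0 0' 30
```

```text
time_s: 4.2
tcp_pos: [0.6326, -0.0646, 0.1611]
eef_rot: [-179.9, -0.0, -77.8]
contact_force: [5.8, 1.2, 2.9]
gripper_width: 0.0122
gripper_force: 30.0
```

```bash
python3 -m inch '0 0 0.01 0 0; 0 0 0.01 0 0; 0 0 0.01 0 0; 0 0 0 0 0; 0 0 0 0 0; 0 0 0 0 0; 0 0 0 0 0; 0 0 0 0 0'
```

```text
time_s: 5.2
tcp_pos: [0.6326, -0.0647, 0.1566]
eef_rot: [-179.9, -0.0, -77.8]
contact_force: [5.4, 1.7, 1.7]
gripper_width: 0.0124
gripper_force: 30.0
```

```bash
python3 - <<'E'
from plant import capture
import cv2
a=capture("scene")["color"];b=capture("side")["color"]
f=lambda i:cv2.resize(i,(390,400),interpolation=cv2.INTER_CUBIC)
cv2.imwrite("pics/s2.png",cv2.hconcat([f(a[200:300,255:352]),f(b[120:220,250:347])]))
E
```

```text
(no output)
```

View pics/s2.png

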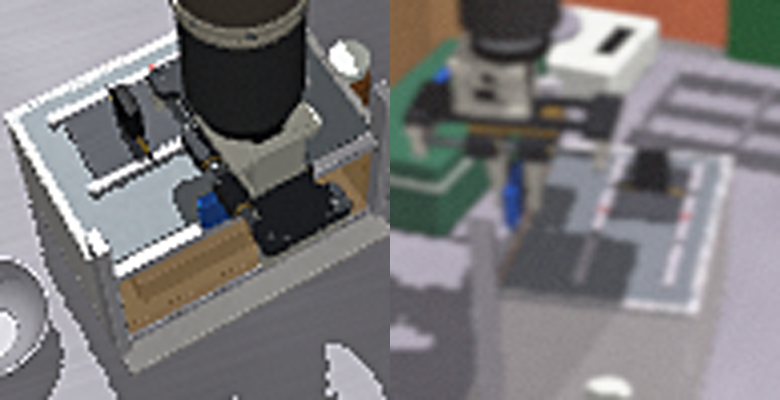

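The tab's top -y corner is at about (200,195) in the left crop, which is scene pixel (304.5,248.5). I'll turn that into a sash height.

```bash
cat >> fit.py <<'E'
def proj(n,P):
    X=np.array([*T(P[0],P[1]),P[2]]);k=d[n];h=k["mtx"]@(k["R"]@X+k["t"]);return (h[:2]/h[2]).round(1)
E
python3 - <<'E'
from fit import *
for q in(-.004,0,.005,.01,.02):
    p=[proj("scene",(X,-.045,Z+q)) for X,Z in((.094,.194),(.106,.194),(.106,.152))]
    print(q,[((u-255)*4.02,(v-200)*4) for u,v in p])
    print([((u-250)*4.02,(v-120)*4) for u,v in [proj("side",(.1,.045,Z+q)) for Z in(.194,.152)]])
E
```

```text
[ 0.5335 -0.0858  0.2131  0.0621 -0.0577  0.0212] yaw 12.21
[[0.0, -0.3], [-0.2, 0.7], [-0.1, -0.7], [0.3, 0.3], [0.6, -0.4], [-1.7, 0.3], [-0.3, -0.6], [0.4, 0.0], [0.3, -0.0], [0.1, 0.1], [-0.5, -0.2], [-0.6, -0.2], [0.2, -0.6]]
handle (np.float64(0.6312432725573809), np.float64(-0.06467589025846215)) 0.2421020997865159 fin shut (np.float64(0.5245317705866145), np.float64(-0.13892314843775877)) fin half (np.float64(0.5150149472295744), np.float64(-0.09494099213328802))
-0.004 [(np.float64(196.5779999999999), np.float64(198.0)), (np.float64(203.81399999999994), np.float64(209.20000000000005)), (np.float64(205.82399999999993), np.float64(232.0))]
[(np.float64(116.1779999999999), np.float64(198.39999999999998)), (np.float64(118.1879999999999), np.float64(236.39999999999998))]
0 [(np.float64(196.5779999999999), np.float64(196.0)), (np.float64(203.81399999999994), np.float64(206.79999999999995)), (np.float64(205.82399999999993), np.float64(230.0))]
[(np.float64(115.77600000000004), np.float64(194.39999999999998)), (np.float64(118.1879999999999), np.float64(232.79999999999995))]
0.005 [(
[... 225 characters left out ...]
t64(190.0)), (np.float64(117.78600000000003), np.float64(228.39999999999998))]
0.01 [(np.float64(195.77399999999994), np.float64(190.39999999999998)), (np.float64(203.01), np.float64(201.20000000000005)), (np.float64(205.42200000000008), np.float64(224.4000000000001))]
[(np.float64(115.37399999999994), np.float64(185.20000000000005)), (np.float64(117.38399999999994), np.float64(224.0))]
0.02 [(np.float64(195.37200000000007), np.float64(184.39999999999998)), (np.float64(202.6079999999999), np.float64(195.60000000000002)), (np.float64(204.61799999999988), np.float64(219.20000000000005))]
[(np.float64(114.57), np.float64(176.0)), (np.float64(116.98200000000008), np.float64(214.79999999999995))]
```

```bash
python3 -m inch '0 0 0.01 0 0; 0 0 0.01 0 0; 0 0 0 0 0; 0 0 0 0 0; 0 0 0 0 0; 0 0 0 0 0; 0 0 0 0 0; 0 0 0 0 0' 50
```

```text
time_s: 6.3
tcp_pos: [0.6326, -0.0647, 0.1536]
eef_rot: [-179.9, -0.0, -77.8]
contact_force: [5.5, 1.7, 3.1]
gripper_width: 0.0115
gripper_force: 50.0
```

```bash
python3 -m inch '0 0 0 0 0.5; 0 0 0 0 0.5; 0 0 0 0 0.5; 0 0 -0.12 0 0.5; 0 0 -0.12 0 0.5; 0 0 -0.12 0 0.5; 0 0 0 0 0; 0 0 0 0 0' 30; python3 -m inch '0 0 0 0 0; 0 0 0 0 0; 0 0 0 0 0; 0 0 0 0 0; 0 0 0.02 0 0; 0 0 0.02 0 0; 0 0 0.01 0 0; 0 0 0 0 0' 30
```

```text
time_s: 7.3
tcp_pos: [0.6316, -0.0648, 0.2079]
eef_rot: [-180.0, 0.0, -77.8]
contact_force: [-0.3, -0.3, 0.2]
gripper_width: 0.0293
gripper_force: 0.0
time_s: 8.3
tcp_pos: [0.6317, -0.0649, 0.2001]
eef_rot: [180.0, -0.0, -77.8]
contact_force: [0.7, -0.3, -0.6]
gripper_width: 0.0002
gripper_force: 0.0
```

```bash
python3 -m inch '0 0 0.01 0 0; 0 0 0.01 0 0; 0 0 0.01 0 0; 0 0 0.01 0 0; 0 0 0 0 0; 0 0 0 0 0; 0 0 0 0 0; 0 0 0 0 0'
```

```text
time_s: 9.3
tcp_pos: [0.6318, -0.0648, 0.1945]
eef_rot: [-180.0, -0.0, -77.8]
contact_force: [-1.4, 0.1, 3.2]
gripper_width: 0.0002
gripper_force: 1.8
```

```bash
python3 -m inch '0 0 0.01 0 0; 0 0 0.01 0 0; 0 0 0 0 0; 0 0 0 0 0; 0 0 0 0 0; 0 0 0 0 0; 0 0 0 0 0; 0 0 0 0 0'
```

```text
time_s: 10.3
tcp_pos: [0.6319, -0.0649, 0.1941]
eef_rot: [-179.9, -0.0, -77.7]
contact_force: [-8.6, 3.1, 18.1]
gripper_width: 0.0005
gripper_force: 9.3
```

There is a hard stop at tip z = 0.194, which is the tab-top height for q = 0, so the sash is on its sill. Next is the shutter.

```bash
python3 -m inch '0 0 -0.25 0 0.5; 0 0 -0.25 0 0.5; 0.08 0.2 0 0 0.5; 0.08 0.2 0 0 0.5; 0.08 0.2 0 0 0.5; 0.09 0.2 0 0 0.5; 0 0 0 -0.028 0.5; 0 0 0 -0.028 0.5'; python3 -m inch '0 0 0 -0.028 0.5; 0 0 0 -0.028 0.5; 0 0 0 -0.028 0.5; 0 0 0 -0.028 0.5; 0 0 0 -0.028 0.5; 0 0 0 -0.028 0.5; 0 0 0 -0.026 0.5; 0 0 0 0 0.5';  python3 - <<'E'
from plant import get_state,capture
import cv2
s=get_state();print(s["joints"])
cv2.imwrite("pics/w3.png",capture("wrist")["color"])
E
```

```text
time_s: 11.3
tcp_pos: [0.5247, -0.139, 0.2662]
eef_rot: [-180.0, -0.0, -57.3]
contact_force: [-0.3, 0.0, 0.5]
gripper_width: 0.0435
gripper_force: 0.0
time_s: 12.3
tcp_pos: [0.525, -0.1386, 0.2659]
eef_rot: [-180.0, 0.0, 12.2]
contact_force: [0.6, 0.5, -0.5]
gripper_width: 0.0442
gripper_force: 0.0
[ 5.88906480e+00  6.70188455e+00 -1.24732501e+01 -9.66276806e-03
 -7.08382066e+01  9.62855929e+01]
```

View pics/w3.png

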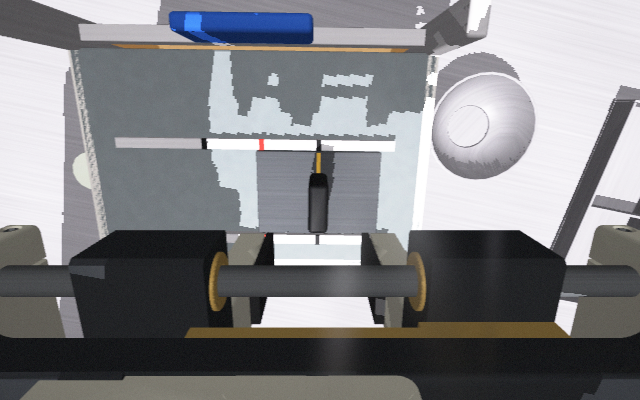

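The fin is at column 317, centred between the fingers, and the plate is still shut with the yellow line at the black tick. I'll descend 100 mm and grip.

```bash
python3 -m inch '0 0 0.13 0 0.5; 0 0 0.13 0 0.5; 0 0 0.13 0 0.5; 0 0 0.13 0 0.5; 0 0 0.13 0 0.5; 0 0 0.01 0 0.5; 0 0 0 0 0; 0 0 0 0 0' 50; python3 -m inch '0 0 0 0 0; 0 0 0 0 0; 0 0 0 0 0; 0 0 0 0 0; 0 0 0 0 0; 0 0 0 0 0; 0 0 0 0 0; 0 0 0 0 0'
```

```text
time_s: 13.35
tcp_pos: [0.5256, -0.1387, 0.1682]
eef_rot: [180.0, -0.1, 12.2]
contact_force: [-0.1, 0.8, -0.0]
gripper_width: 0.0291
gripper_force: 0.0
time_s: 14.35
tcp_pos: [0.5254, -0.1389, 0.1678]
eef_rot: [180.0, -0.0, 12.2]
contact_force: [1.2, -3.6, 4.9]
gripper_width: 0.0139
gripper_force: 50.0
```

Gripped at 13.9 mm. Tool y is now viewer -y, so I move tool y by -45 mm (-0.30 in total).

```bash
python3 -m inch '0 -0.05 0 0 0; 0 -0.05 0 0 0; 0 -0.05 0 0 0; 0 -0.05 0 0 0; 0 -0.05 0 0 0; 0 -0.05 0 0 0; 0 0 0 0 0; 0 0 0 0 0' 60;  python3 - <<'E'
from plant import get_state,capture
import cv2,numpy as np
s=get_state();print(s["tcp_pos"],np.dot(s["tcp_pos"][:2]-[.5254,-.1389],[-.2115,.977]))
a=capture("wrist")["color"];b=capture("scene")["color"][200:300,255:352]
cv2.imwrite("pics/w4.png",cv2.hconcat([cv2.resize(a[:,120:520],(400,400)),cv2.resize(b,(390,400),interpolation=cv2.INTER_CUBIC)]))
E
```

```text
time_s: 15.35
tcp_pos: [0.5164, -0.0949, 0.1678]
eef_rot: [179.9, -0.1, 12.3]
contact_force: [3.7, -7.5, 3.8]
gripper_width: 0.014
gripper_force: 60.0
[ 0.51644335 -0.09489729  0.16780004] 0.0448849756851719
```

View pics/w4.png

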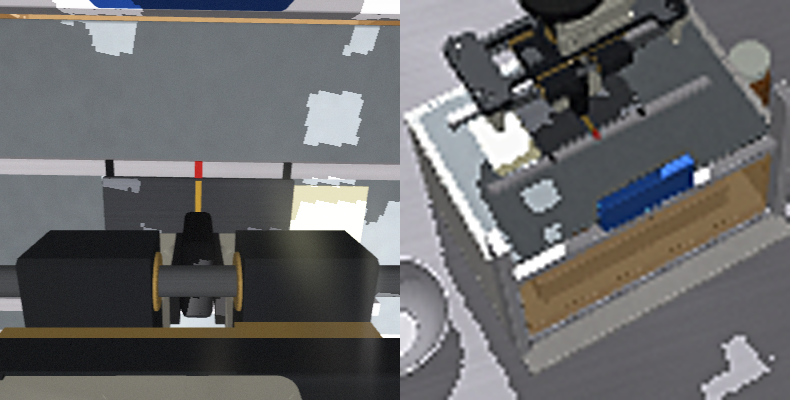

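The yellow line (column 198) sits on the red tick (column 198). The sash tab's corner at (197,203) is near the row of 196 expected for q = 0. I'll hold for one call to check for slip, then hand in.

```bash
python3 -m inch '0 0 0 0 0; 0 0 0 0 0; 0 0 0 0 0; 0 0 0 0 0; 0 0 0 0 0; 0 0 0 0 0; 0 0 0 0 0; 0 0 0 0 0' 60; python3 - <<'E'
from plant import capture,close_job
import cv2,numpy as np
a=capture("wrist")["color"].astype(int)[178:208,280:350]
m=(a[...,2]>110)&(a[...,0]<90)&(a[...,1]>80); r=capture("wrist")["color"].astype(int)[160:178,280:350]
print("yellow",280+np.where(m)[1].mean(),"red",280+np.where((r[...,2]>150)&(r[...,1]<90))[1].mean())
print(close_job())
E
```

```text
time_s: 16.45
tcp_pos: [0.5165, -0.0951, 0.1678]
eef_rot: [179.9, -0.1, 12.3]
contact_force: [4.2, -7.3, 3.3]
gripper_width: 0.0137
gripper_force: 60.0
yellow 317.79661016949154 red 317.9237288135593
the job is handed in; nothing more can be done
None
```

The job is handed in at about 16.5 s, though no verdict came back: the sash was pressed down to a hard stop on its sill before the shutter was moved, and the gripper is holding the shutter on the red half-travel mark (yellow line within 0.2 px of it, no sign of slip).

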